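# Open the sprung lid of a board test fixture

## Robot

A 7-joint arm with a two-finger parallel gripper is mounted at the origin on the work surface. World frame = base frame: x ahead of the robot, y to its left, z up, the work surface at z = 0. Lengths are in m, angles in rad, forces in N, time in s.
With the tool pointing down it reaches from about 0.4 to 0.875 m from the base axis. Payload 19.3 kg.
Tool frame: the origin (TCP) lies at the very end of the fingers, on their centre line; the grasp point (between the pads) lies 19 mm behind it; z points along the fingers, y is the direction in which the jaws open and shut (so a half turn about z gives the same grasp; the last joint's range is limited). The gripper opens to 85 mm and grips with 20 to 120 N. Pads are 22 mm wide; open, the fingers measure 114 mm over their backs; the gripper's body (76 mm by 85 mm) begins 54 mm behind the grasp point. The pads swing forward as they close: fully open they stand 13 mm farther back than shut.
Start: joints at [-1.211, 0.521, -0.036, 1.599, 0.021, 1.021, -0.113], TCP at [0.26, 0.568, 0.231] pointing down, gripper open.
Joint ranges: [-2.91, 2.91], [-0.3, 2.13], [-1.5, 1.42], [0.17, 2.43], [-1.26, 4.41], [0.16, 1.93], [-2.52, 2.52]. Speed limits (rad/s): [1.89, 1.89, 2.39, 2.39, 3.01, 3.01, 3.01].

## Interface

Orientations are given as [roll, pitch, yaw] about the fixed x, y, z axes, in that order (R = Rz(yaw) Ry(pitch) Rx(roll)).
In Python, from workcell import telemetry, imaging, ticket gives the robot as it stands.
- The arm moves only by the tool carry_out, never from a script. Its argument "series" is a list of rows, each a list of 7 numbers: the shift along the tool's x, y, z in m, then the turn, a rotation vector about the tool's x, y, z in rad, then the closure in counts, from 0 (fully open) to 255 (shut). In form: [[tx, ty, tz, ax, ay, az, jaw], ...]. A call has 1 to 10 rows; each row is the pose to reach, as a shift and turn from the pose commanded when the call began, along the tool's axes at that moment; what a row does not reach only later rows make up. A row lasts 1/8 s, in which the tool goes at most 62.5 mm and 10.7 degrees, less where a joint would pass 70% of its speed; a pose out of reach is approached as far as the arm can. A call with a gripper value outside its range is refused whole. The fingers move at their own pace and stop on an object; "force" is the grip in N (left out, the last holds). Time passes only in rows, so rows that repeat a pose let the fingers close. It gives the time, the measured TCP pose, the force and the opening at its end, in the units of the state.
- telemetry.observe(): the state, without advancing time (a new reading comes with each control period).
- imaging.grab_frame(name): name is "scene" or "top" or "wrist"; returns (picture, depth): 480x640x3 uint8, blue, green, red; 480x640 float32, m along the optical axis (not along the pixel's ray), 0 where there is no reading.
- imaging.camera_info(name): a dict with "mtx" (3x3 intrinsics, pixels), "dist_coeffs" ([k1, k2, p1, p2, k3] as OpenCV has them; the pictures are not rectified), "extrinsics" (4x4, takes a point from camera to world coordinates); the wrist camera has in their place "hand_eye" (4x4, takes a point from camera to tool coordinates, whose origin is the TCP and whose axes are the flange's). Camera axes: x right, y down, z forward; pixel columns grow to the right and rows downward; lengths in m; the calibration is good to about 2 mm. A picture is of the moment at which its call begins: read the wrist's pose just before it. camera_info takes no time and is no camera call.
- ticket.job_done(): hands the job in, once; it reports no verdict.
The state is a dict: "clock": time; "qpos": joint angles; "qd": joint speeds; "joint_efforts": joint torques, N m; "position": TCP position; "tool_rot": TCP orientation; "force": force on the tool from outside, world axes, zero at the start; "moment": the same for the moment, N m; "grip_width": finger opening in m.
Only numpy, scipy, OpenCV 4.12 (cv2) and the standard library are available. Lean on these libraries where they do the work, as an engineer would, in place of code of your own. Each camera call takes 0.05 s, during which the arm holds its last target.

## Task

Open the board test fixture so that the tested board can be taken out later: with the fingertips, gently press its orange release tab down until the lid springs up part-way by itself, then push the lid gently from underneath until it has swung fully open and stays there, and come away. Do not take the lid between the fingers or force it, do not touch the board in its nest, do not shove or lift the fixture, and leave the other things on the bench where they are.

Things in the scene. Friction and masses are not known exactly. Their poses are not given: they have to be found in the camera images.
- fixture: slate-grey board test fixture standing loose on four rubber feet, 3 kg; box 150 (x) by 180 (y) mm, 76 mm high with the lid shut. Origin: centre of its underside, on the bench. Its x axis points from the front (tab side, nearer the robot) to the back (hinge side), z up. Lid and tab are centred on its y = 0.
- tab_pad (a point): centre of the upper face of the orange release tab, which sticks out 30 mm in front of the fixture's front wall. Upper face 27 (x) by 36 (y) mm, at rest level and 50 mm above the bench; it moves with the tab. Straight above it is free; the lid's front edge is 14.5 mm behind it (towards +x of the fixture)
- tab (a joint): angle of the release tab, rad: 0 at rest, 0.30 pressed against its stop. It is a rocker: the pad goes down 33 mm per rad (about 10 mm in all) against a spring, 2.5 N at the start to 5 N at the bottom. The lid is let go at about 0.16 to 0.2 (pad 5 to 7 mm down); the tab springs back when released
- lid (a joint): opening angle of the lid, rad: 0 shut and latched (reads up to 0.01), 1.92 fully open against its stop (leaning backwards 20 degrees past upright). When unlatched, springs lift it within half a second to about 0.6 and it waits there; from there it must be pushed (about 1 N across its front edge). Let go before upright (about 1.5) it sinks back to 0.6; beyond about 1.65 it settles onto its stop by its own weight within about 1.5 s. The hinge is damped
- lid_edge (a point): middle of the lid's lower front edge (front end of its underside), on the fixture's y = 0; moves with the lid. Shut, this edge is 64 mm above the bench; at 0.6 rad about 147 mm above it and 24 mm further back; upright, 212 mm above it. Its underside is plain for 50 mm either side of this point; at y = +60 and -60 mm a steel latch hook hangs 15 mm below it, 25 mm behind the edge
- lid_hinge (a point): middle of the hinge line at the back of the fixture, 70 mm behind the fixture's centre and 66 mm above the bench; the line runs along the fixture's y. The lid's front edge swings up and backwards about it. The lid is an aluminium frame 146 mm from hinge line to front edge, 176 mm wide (y), 12 mm thick, with a clear window; 0.18 kg.
- board_center (a point): centre of the green circuit board, 60 (x) by 90 (y) mm, 2 mm thick with parts up to 9 mm high, lying loose in the nest inside the fixture under the lid, 51 mm above the bench; must stay there
- spare_board_center (a point): bystander: centre of a second, like green circuit board lying on the bench to the left (+y side) of the fixture
- screwdriver_grip (a point): bystander: middle of the handle of a screwdriver lying on the bench to the right (-y side) of the fixture
- driver: bystander: teal and grey cordless screwdriver lying on its side, about 170 by 140 mm, 42 mm high; origin under its barrel, on the bench
- actuator: bystander: linear actuator, square aluminium housing with a steel rod, 310 mm long along its x, 56 mm wide, 50 mm high; origin on the bench under it
- parts_bin: bystander: red parts bin, 100 by 140 mm, 50 mm high; origin at the centre of its underside
- multimeter: bystander: grey handheld multimeter, 165 by 80 mm, 42 mm high; origin at the centre of its underside
- carton: bystander: flat blue and white carton, 130 by 190 mm, 40 mm high; origin at the centre of its underside
- heat_sink: bystander: black finned heat sink, 90 by 60 mm, 30 mm high; origin at the centre of its underside
Things that resemble listed ones, but are neither listed nor needed, are in the scene too. Leave any yellow look-alike of the fixture alone.

How it is judged:
On the way, in this order (a step that is already met when the one before it is completed fails the run):
1. the release tab is pressed down (value of joint tab above 0.13 rad and contact force between the fingers and tab above 0.3 N).
2. the lid has sprung up a little way by itself, untouched (value of joint lid between 0.3 and 0.8 rad and contact force between each of the arm, the fingers and lid below 0.2 N), for 0.15 s.
3. the lid is pushed open by the fingers (value of joint lid above 0.9 rad and contact force between the fingers and lid above 0.1 N).
At the end, for the whole second after the job is handed in: The lid rests fully open on its stop (above 1.82 rad), the tab has sprung back (below 0.05 rad), the board lies in its nest (within 7 mm, not raised more than 4 mm) and the fixture stands flat (value of joint lid above 1.82 rad and velocity of joint lid below 0.1 rad/s and value of joint tab below 0.05 rad and x of board_center in the frame of fixture between -0.002 and 0.012 m and y of board_center in the frame of fixture between -0.007 and 0.007 m and z of board_center in the frame of fixture below 0.055 m and angle between fixture's own z axis and vertical below 0.05 rad); the robot touches nothing.
It fails at once if the fixture is shoved more than 25 mm, lifted or tipped (distance of fixture from where it was at the start of the episode above 0.025 m or height (world z) of fixture above 0.012 m or angle between fixture's own z axis and vertical above 0.12 rad).
It fails at once if the lid is squeezed or forced (over 25 N), or the tab is (over 45 N) (contact force between the fingers and lid above 25 N or contact force between the fingers and tab above 45 N).
It fails at once if the lid is taken between the fingers (x of the grasp point in the frame of lid_edge between 0.002 and 0.146 m and y of the grasp point in the frame of lid_edge between -0.086 and 0.086 m and z of the grasp point in the frame of lid_edge between 0.001 and 0.011 m).
It fails at once if the board is touched, or leaves its nest (z of board_center in the frame of fixture above 0.06 m or contact force between the fingers and board above 0.5 N).
It fails at once if a bystander is moved more than 20 mm (distance of any of spare_board_center, screwdriver_grip, driver, actuator, parts_bin, multimeter, carton, heat_sink from where it was at the start of the episode above 0.02 m).
It also fails if it takes over 45 s, if anything falls off the work surface, if the arm or the gripper's body presses on something with over 40 N, if the wrist force passes 120 N, or if a joint passes its speed limit or range.

## Working session

There is one attempt and no reset: what is moved stays moved. The work goes in short steps, Python scripts to look and compute and a tool call to move; the robot and the scene stay as the last step left them, time stands still between calls to the robot, and variables do not carry over. Pictures are saved under pics/ and viewed, and the job is handed in when it is done.

Besides the shell and the picture viewer there is one more tool, called after "Emit:" as name(argument=value, ...) on one line, values as JSON. carry_out: Moves the arm, as the interface text tells. Its arguments: {"type":"object","properties":{"series":{"type":"array"},"force":{"type":"number"}},"required":["series"]}

```bash
mkdir -p pics; ls
python3 - <<'E'
from workcell import telemetry, imaging
import cv2
print(telemetry.observe())
for n in("scene","top"):
    p,d=imaging.grab_frame(n); cv2.imwrite(f"pics/{n}0.png",p); import numpy as np; np.save(f"pics/{n}0.npy",d)
for n in("scene","top","wrist"): print(n,imaging.camera_info(n))
E
```

```text
pics
{'clock': 0.0, 'qpos': array([-1.21119573,  0.5220158 , -0.03633684,  1.59999582,  0.02118703,
        1.02109193, -0.11283002]), 'qd': array([-4.80359326e-04,  7.83645169e-04,  2.62165992e-04, -8.80249674e-04,
       -7.69694782e-05,  8.31497954e-05, -2.08687129e-03]), 'joint_efforts': array([-2.45997207e-04, -9.27107334e+01,  1.97979525e+00, -3.69951117e+01,
        1.78589911e-02,  7.79728463e-03,  1.52901979e-06]), 'position': array([0.26031739, 0.56784208, 0.23072887]), 'tool_rot': array([-3.14046802e+00,  6.43462294e-05,  2.71175328e+00]), 'force': array([-0.15928232,  0.37502591, -0.13435376]), 'moment': array([-0.03300201, -0.00869272, -0.01091763]), 'grip_width': 0.0854473072496289}
scene {'mtx': array([[454.22107779,   0.        , 316.98885901],
       [  0.        , 454.22107779, 236.58163497],
       [  0.        ,   0.        ,   1.        ]]), 'dist_coeffs': array([-0.05356624,  0.        ,  0.        ,  0.        ,  0.        ]), 'extrinsics': array([[ 3.20266714e-01,  6.16662484e-01, -7.19136018e-01,
         1.33299119e+00],
       [ 9.47326596e-01, -2.07478760e
[... 647 characters left out ...]
0.99342634,  1.20330956],
       [ 0.        ,  0.        ,  0.        ,  1.        ]])}
wrist {'mtx': array([[400.05541695,   0.        , 320.51829196],
       [  0.        , 400.05541695, 236.26501568],
       [  0.        ,   0.        ,   1.        ]]), 'dist_coeffs': array([-0.03191306,  0.        ,  0.        ,  0.        ,  0.        ]), 'hand_eye': array([[ 5.28863975e-04, -9.45208192e-01, -3.26467753e-01,
         8.45173592e-02],
       [ 9.99999836e-01,  5.72308851e-04, -3.70239516e-05,
        -2.33112055e-04],
       [ 2.21835727e-04, -3.26467679e-01,  9.45208340e-01,
        -1.43193470e-01],
       [ 0.00000000e+00,  0.00000000e+00,  0.00000000e+00,
         1.00000000e+00]])}
```

View pics/scene0.png

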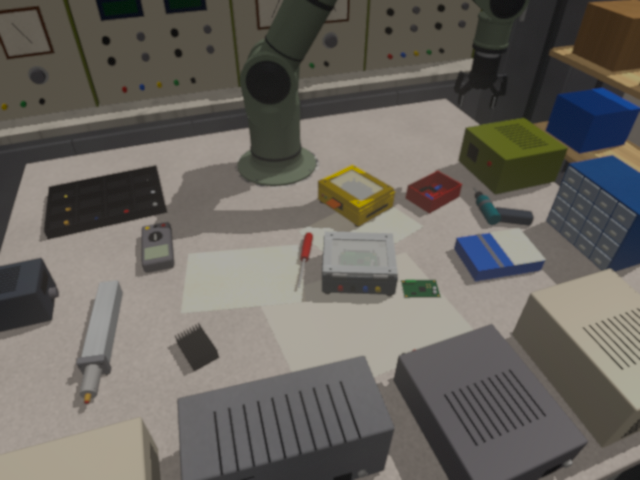

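View pics/top0.png

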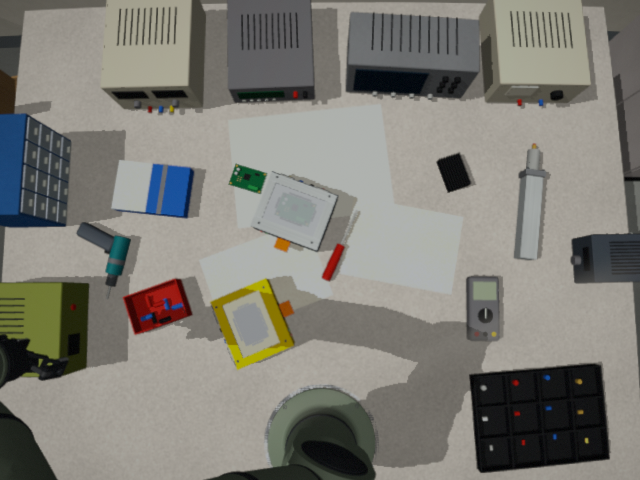

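The grey fixture is at top-view (295,212) with its orange tab at (283,243). The yellow look-alike at (253,323), with its own orange tab at (287,309), is to be left alone. Next I measure the grey one.

```bash
cat > h.py <<'E'
import numpy as np, cv2
from workcell import telemetry, imaging
from scipy.spatial.transform import Rotation as R
def T_tool(s):
    T=np.eye(4); T[:3,:3]=R.from_euler('xyz',s['tool_rot']).as_matrix(); T[:3,3]=s['position']; return T
def cam(n,s=None):
    c=imaging.camera_info(n); E=c['extrinsics'] if n!='wrist' else T_tool(s)@c['hand_eye']
    return c['mtx'],c['dist_coeffs'],E
def ray(c,uv):
    K,D,E=c; p=cv2.undistortPoints(np.array(uv,float).reshape(-1,1,2),K,D).reshape(-1,2)
    d=np.c_[p,np.ones(len(p))]@E[:3,:3].T; return E[:3,3],d
def onz(c,uv,z):
    o,d=ray(c,uv); return o+d*((z-o[2])/d[:,2])[:,None]
def tri(c1,u1,c2,u2):
    o1,d1=ray(c1,u1);o2,d2=ray(c2,u2);d1=d1[0]/np.linalg.norm(d1);d2=d2[0]/np.linalg.norm(d2)
    t=np.linalg.lstsq(np.c_[d1,-d2],o2-o1,rcond=None)[0]; a=o1+t[0]*d1;b=o2+t[1]*d2
    return (a+b)/2,np.linalg.norm(a-b)
def bydepth(c,uv,d):
    o,r=ray(c,uv); K,D,E=c; out=[]
    for (u,v),rr in zip(uv,r): out.append(o+rr*d[int(round(v)),int(round(u))])
    return np.array(out)
def orange(p):
    h=cv2.cvtColor(p,cv2.COLOR_BGR2HSV); return cv2.inRange(h,(6,150,90),(17,255,255))
E
python3 - <<'E'
from h import *
p=cv2.imread('pics/top0.png');d=np.load('pics/top0.npy');c=cam('top')
m=orange(p); n,l,st,ce=cv2.connectedComponentsWithStats(m)
for i in range(1,n):
    if st[i,4]>20: print(st[i],ce[i],onz(c,[ce[i]],.05),bydepth(c,[ce[i]],d))
cr=p[150:380,200:350]; cv2.imwrite('pics/crop0.png',cv2.resize(cr,None,fx=2.6,fy=2.6,interpolation=cv2.INTER_CUBIC))
h=cv2.cvtColor(p,cv2.COLOR_BGR2HSV)
# lid by height
vv,uu=np.mgrid[150:270,230:350]; uv=np.c_[uu.ravel(),vv.ravel()]; P=bydepth(c,uv,d)
k=(P[:,2]>.068)&(P[:,2]<.085); pts=P[k]; print(k.sum(),np.median(pts[:,2]))
msk=np.zeros(p.shape[:2],np.uint8); msk[uv[k][:,1],uv[k][:,0]]=255
cn=max(cv2.findContours(msk,0,2)[0],key=cv2.contourArea)
q=onz(c,cn.reshape(-1,2),.076)
print(cv2.minAreaRect((q[:,:2]*1000).astype(np.float32)))
E
```

```text
[275 238  15  13  53] [282.18867925 243.54716981] [[0.50287233 0.09072241 0.05      ]] [[0.50284541 0.09069928 0.0502544 ]]
[279 301  15  16 153] [285.66013072 308.56862745] [[0.34031134 0.08263017 0.05      ]] [[0.34029787 0.08266229 0.04961707]]
4170 0.0749958975058892
((584.3596801757812, 58.269981384277344), (177.6580047607422, 151.4907684326172), 68.84215545654297)
```

View pics/crop0.png

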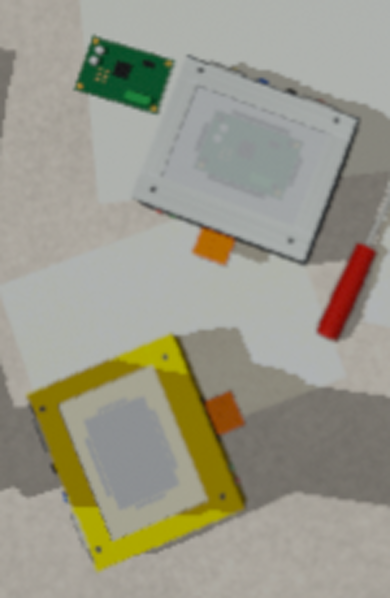

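The enlarged crop confirms it: the slate-grey fixture's tab is at crop (213,246), which is top (282,244). It juts out on the robot side, and its place matches the lid rectangle (yaw about -21°). The fixture with the yellow frame is the look-alike. I'll approach with the gripper shut and tilted 25°, so that its body leans away from the rising lid.

```bash
cat >> h.py <<'E'
YAW=np.deg2rad(-21.16)
EX=np.array([np.cos(YAW),np.sin(YAW),0]);EY=np.array([-np.sin(YAW),np.cos(YAW),0])
def Rt(tilt): # tool pointing down, tilted so z leans to fixture +x
    Z=-np.array([0,0,1.])*np.cos(tilt)+EX*np.sin(tilt); return np.c_[np.cross(EY,Z),EY,Z]
def row(p,Rg,s=None):
    s=s or telemetry.observe(); T=T_tool(s); 
    return np.round(np.r_[T[:3,:3].T@(np.array(p)-T[:3,3]),R.from_matrix(T[:3,:3].T@Rg).as_rotvec()],4)
E
python3 - <<'E'
from h import *
pad=np.array([.503,.0905,.05]); print(row(pad-.002*EX+[0,0,.11],Rt(np.deg2rad(25))), row([.503,.0905,.25],Rt(0)))
E
```

```text
[-0.4175 -0.3329  0.0712 -0.0142 -0.4362 -0.0593] [-0.4195 -0.3329 -0.0188 -0.001   0.     -0.0605]
```

Emit:
carry_out(series=[[-0.06, -0.05, -0.02, 0, 0, 0, 255], [-0.42, -0.333, -0.019, 0, -0.2, -0.06, 255], [-0.42, -0.333, -0.019, 0, -0.2, -0.06, 255], [-0.42, -0.333, -0.019, 0, -0.3, -0.06, 255], [-0.42, -0.333, -0.019, 0, -0.436, -0.06, 255], [-0.42, -0.333, -0.019, 0, -0.436, -0.06, 255], [-0.42, -0.333, -0.019, 0, -0.436, -0.06, 255], [-0.42, -0.333, -0.019, 0, -0.436, -0.06, 255], [-0.42, -0.333, -0.019, 0, -0.436, -0.06, 255], [-0.42, -0.333, -0.019, 0, -0.436, -0.06, 255]], force=20)

```text
clock: 1.35
position: [0.504, 0.0875, 0.2504]
tool_rot: [-3.127, 0.436, 2.771]
force: [0.6, 0.7, 0.1]
grip_width: 0.0004
```

```bash
cat > look.py <<'E'
from h import *
import sys,pickle
n,tag=sys.argv[1:3]
s=telemetry.observe(); p,d=imaging.grab_frame(n); cv2.imwrite(f'pics/{n}{tag}.png',p); np.save(f'pics/{n}{tag}.npy',d); pickle.dump(s,open(f'pics/{n}{tag}.pkl','wb'))
print(s['clock'],s['position'],s['tool_rot'],s['qpos'].round(3),s['force'].round(2),s['grip_width'])
E
python3 look.py wrist 1
```

```text
1.35 [0.50396663 0.08749341 0.25035855] [-3.12702084  0.43591132  2.77139139] [-0.791  0.189  0.325  2.172  0.524  0.569  0.304] [0.61 0.71 0.14] 0.00043080341937717784
```

View pics/wrist1.png

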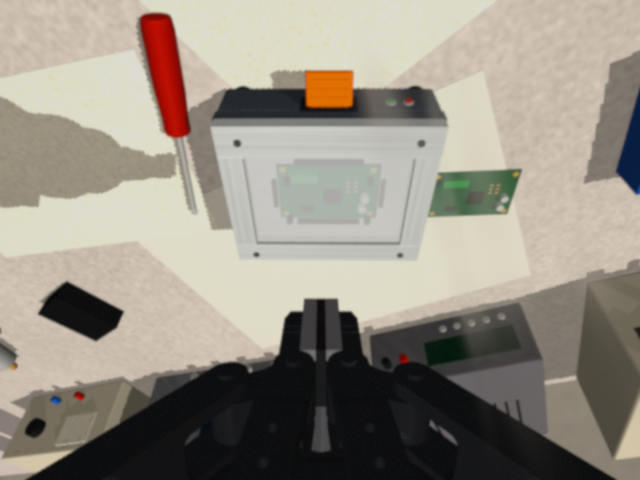

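The wrist view shows the orange tab at (329,89), centred on the lid's front edge (row 120). The board is visible through the window and the fingers are shut at (321,310).

Run:
```python
from h import *
import pickle
p=cv2.imread('pics/wrist1.png');d=np.load('pics/wrist1.npy');s=pickle.load(open('pics/wrist1.pkl','rb'));c=cam('wrist',s)
m=orange(p);n,l,st,ce=cv2.connectedComponentsWithStats(m);i=1+st[1:,4].argmax();print(st[i],ce[i])
print('z.05',onz(c,[ce[i]],.05),'depth',bydepth(c,[ce[i]],d))
x,y,w,h=st[i,:4]; print(onz(c,[[x,y],[x+w,y],[x,y+h],[x+w,y+h]],.05))
print('tri',tri(cam('top'),[282.19,243.55],c,ce[i]))
lid=[[212,122],[447,122],[240,260],[419,260]]
q=onz(c,lid,.076);print(q); print(np.rad2deg(np.arctan2(*(q[1]-q[0])[[0,1]])))
print(q.mean(0), 'front mid',(q[0]+q[1])/2)
```

```text
[ 305   71   49   37 1748] [328.80263158  89.03947368]
z.05 [[0.4984327 0.0933483 0.05     ]] depth [[0.49835523 0.09337727 0.05018803]]
[[0.479275   0.08189471 0.05      ]
 [0.4922871  0.11544812 0.05      ]
 [0.50604956 0.07051127 0.05      ]
 [0.51988639 0.10632001 0.05      ]]
tri (array([0.50401158, 0.09161855, 0.03704113]), np.float64(0.0007085491164245758))
[[ 0.47981749  0.00827796  0.076     ]
 [ 0.54194573  0.16929876  0.076     ]
 [ 0.61937371 -0.0469625   0.076     ]
 [ 0.68213605  0.11908694  0.076     ]]
21.0986010391316
[0.58081825 0.06242529 0.076     ] front mid [0.51088161 0.08878836 0.076     ]
```

Run:
```python
from h import *
p=cv2.imread('pics/top0.png');d=np.load('pics/top0.npy');c=cam('top')
h=cv2.cvtColor(p,cv2.COLOR_BGR2HSV); m=cv2.inRange(h,(4,110,60),(24,255,255)); m[:230]=0;m[260:]=0;m[:,:265]=0;m[:,300:]=0
n,l,st,ce=cv2.connectedComponentsWithStats(m)
for i in range(1,n):print(st[i],ce[i],onz(c,[ce[i]],.05),tri(c,ce[i],(lambda: cam('wrist',__import__('pickle').load(open('pics/wrist1.pkl','rb'))))(),[328.8,89.04]))
pad=np.array([.5,.0925,.05]); print(row(pad-.002*EX+[0,0,.05],Rt(np.deg2rad(25))))
```

```text
[274 237  17  15 151] [281.9602649  244.05960265] [[0.50158077 0.09130105 0.05      ]] (array([0.50245724, 0.09202392, 0.04052924]), np.float64(0.00036305418767859274))
[ 0.0692  0.0036  0.1334 -0.0138 -0.0008  0.0012]
```

Emit:
carry_out(series=[[0.035, 0.002, 0.065, -0.007, 0, 0, 255], [0.069, 0.0036, 0.133, -0.014, 0, 0, 255], [0.069, 0.0036, 0.133, -0.014, 0, 0, 255], [0.069, 0.0036, 0.133, -0.014, 0, 0, 255], [0.069, 0.0036, 0.133, -0.014, 0, 0, 255], [0.069, 0.0036, 0.133, -0.014, 0, 0, 255]])

```text
clock: 2.15
position: [0.4982, 0.0948, 0.101]
tool_rot: [3.141, 0.436, 2.776]
force: [-1.1, 0.9, 0.3]
grip_width: 0.0004
```

```bash
python3 look.py wrist 2; python3 look.py top 2;  python3 -c "
import cv2;p=cv2.imread('pics/top2.png');cv2.imwrite('pics/top2c.png',cv2.resize(p[150:330,200:380],None,fx=3,fy=3))"
```

```text
2.15 [0.49816815 0.09478537 0.10096738] [3.14136583 0.4359473  2.77620616] [-0.805  0.512  0.363  2.318  1.24   0.165 -0.519] [-1.08  0.89  0.33] 0.00038990536471005183
2.2 [0.49826646 0.09474186 0.10110807] [3.14104346 0.43618866 2.775928  ] [-0.805  0.512  0.363  2.318  1.241  0.165 -0.519] [0.29 0.03 0.16] 0.00010722850070834169
```

View pics/wrist2.png

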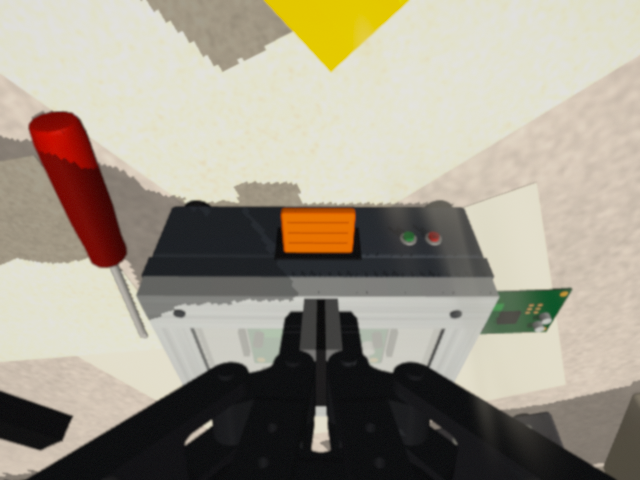

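View pics/top2c.png

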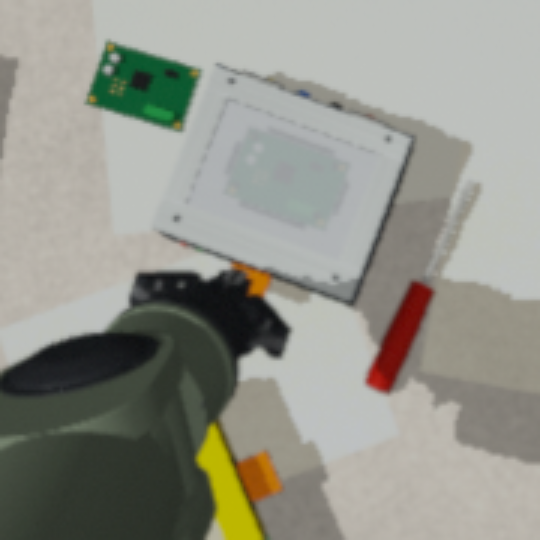

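The wrist view shows the tab at (318,232) and the fingertips at (320,305). Joint 6 is almost at its limit (0.165), so I'll use less tilt lower down.

Run:
```python
from h import *
import pickle
p=cv2.imread('pics/wrist2.png');d=np.load('pics/wrist2.npy');s=pickle.load(open('pics/wrist2.pkl','rb'));c=cam('wrist',s)
m=orange(p);n,l,st,ce=cv2.connectedComponentsWithStats(m);i=1+st[1:,4].argmax();print(st[i],ce[i])
m2=(l==i).astype(np.uint8);cn=cv2.findContours(m2,0,2)[0][0];print(cv2.approxPolyDP(cn,5,True).reshape(-1,2).tolist())
print('z.05',onz(c,[ce[i]],.05),'depth',bydepth(c,[ce[i]],d))
for rr in range(200,262,4): print(rr,p[rr,318],bydepth(c,[[318,rr]],d).round(4))
s1=pickle.load(open('pics/wrist1.pkl','rb'));c1=cam('wrist',s1);print('tri w',tri(c1,[328.8,89.04],c,ce[i]))
print('tri t',tri(cam('top'),[281.96,244.06],c,ce[i]))
q=onz(c,[[139,296],[497,296]],.076);print(q,np.rad2deg(np.arctan2(*(q[1]-q[0])[[0,1]])))
K,D,E=c;M=np.linalg.inv(imaging.camera_info('wrist')['hand_eye']);print('tcp px',cv2.projectPoints(np.zeros((1,3)),cv2.Rodrigues(M[:3,:3])[0],M[:3,3],K,D)[0])
```

```text
[ 280  208   76   45 3284] [317.6772229 229.6726553]
[[282, 208], [285, 252], [352, 251], [353, 208]]
z.05 [[0.49659579 0.09369266 0.05      ]] depth [[0.49664269 0.0936742  0.04994611]]
200 [213 227 228] [[0.5161 0.0861 0.0007]]
204 [143 163 170] [[5.193e-01 8.480e-02 3.000e-04]]
208 [ 19  61 134] [[0.4877 0.0973 0.0447]]
212 [  0  84 194] [[0.4866 0.0977 0.0491]]
216 [  0 116 231] [[0.488  0.0972 0.0503]]
220 [  0 114 228] [[0.4898 0.0965 0.051 ]]
224 [  0 111 226] [[0.4921 0.0956 0.0511]]
228 [  0 115 231] [[0.496  0.0941 0.0495]]
232 [  0  99 214] [[0.4974 0.0936 0.0508]]
236 [  0 115 231] [[0.4999 0.0926 0.0509]]
240 [  0 112 229] [[0.503  0.0914 0.0504]]
244 [  0 107 224] [[0.5048 0.0907 0.0514]]
248 [  0 113 231] [[0.5078 0.0895 0.051 ]]
252 [  0  69 148] [[0.5111 0.0882 0.0505]]
256 [16 15 15] [[0.5129 0.0876 0.0516]]
260 [40 37 36] [[0.5142 0.0871 0.0531]]
tri w (array([0.49987384, 0.09261062, 0.04632152]), np.float64(0.00038846505787945123))
tri t (array([0.50213849, 0.091708  , 0.0437616 ]), np.float64(0.00037495342139576147))
[[0.48415172 0.00506992 0.076     ]
 [0.54649736 0.16836398 0.076     ]] 20.896845082274023
tcp px [[[320.94198581 317.05811122]]]
```

Run:
```python
from h import *
pad=np.array([.4995,.0925,.05]); 
for t,z in((20,.03),(18,.02)):print(row(pad-.003*EX+[0,0,z],Rt(np.deg2rad(t))))
```

```text
[ 0.0099 -0.0016  0.0187  0.0021  0.0872  0.0032]
[ 0.0142 -0.0017  0.0278  0.002   0.1221  0.0032]
```

Emit:
carry_out(series=[[0.003, -0.001, 0.005, 0, 0.087, 0.003, 255], [0.01, -0.0016, 0.0187, 0, 0.1, 0.003, 255], [0.01, -0.0016, 0.0187, 0, 0.1, 0.003, 255], [0.01, -0.0016, 0.0187, 0, 0.1, 0.003, 255]])

```text
clock: 2.75
position: [0.4965, 0.0931, 0.0799]
tool_rot: [3.141, 0.337, 2.772]
force: [0.5, 0.3, -0.6]
grip_width: 0.0001
```

```bash
python3 look.py wrist 3;python3 look.py scene 3; python3 -c "
import cv2;p=cv2.imread('pics/scene3.png');cv2.imwrite('pics/scene3c.png',cv2.resize(p[150:330,250:450],None,fx=4,fy=3))"
```

```text
2.75 [0.49649216 0.09309314 0.0798697 ] [3.14063657 0.33690232 2.77248101] [-0.574  0.522  0.14   2.264  0.948  0.217 -0.175] [ 0.53  0.34 -0.64] 0.00010572772903203073
2.8 [0.49645087 0.09335758 0.07987992] [3.14067143 0.3369067  2.77312269] [-0.574  0.522  0.14   2.264  0.948  0.218 -0.175] [-0.78 -0.25  0.28] -0.0002559552671444024
```

View pics/wrist3.png

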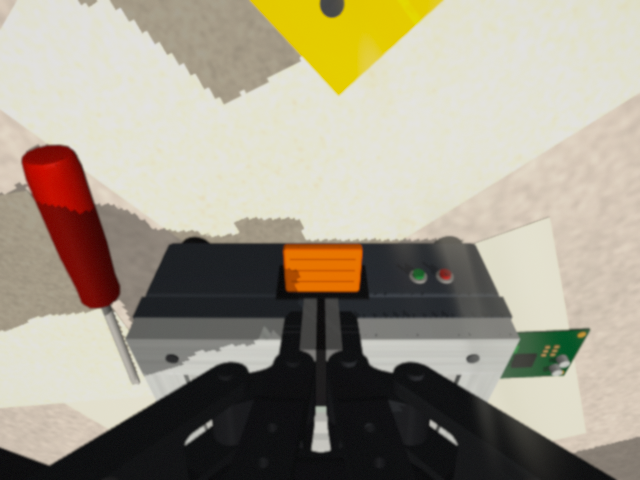

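View pics/scene3c.png

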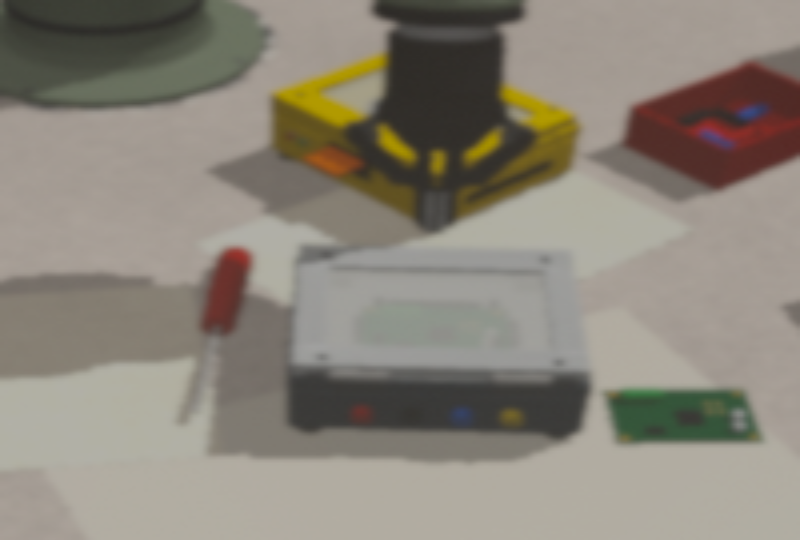

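Fingers sit in line with the tab: tab at (323,268), fingertips at (321,300). In the scene crop the body stands clear of the lid, so I go down in small steps.

Emit:
carry_out(series=[[0.004, 0, 0.0113, 0, 0, 0, 255], [0.0073, 0, 0.0208, 0, 0, 0, 255], [0.0073, 0, 0.0208, 0, 0, 0, 255], [0.0073, 0, 0.0208, 0, 0, 0, 255]])

```text
clock: 3.35
position: [0.4965, 0.0935, 0.0578]
tool_rot: [3.141, 0.336, 2.773]
force: [-0.2, -0.5, -0.2]
grip_width: -0.0001
```

Emit:
carry_out(series=[[0.0008, 0, 0.0024, 0, 0, 0, 255], [0.0017, 0, 0.0047, 0, 0, 0, 255], [0.0025, 0, 0.007, 0, 0, 0, 255], [0.0025, 0, 0.007, 0, 0, 0, 255]])

```text
clock: 3.85
position: [0.4964, 0.0935, 0.0501]
tool_rot: [3.14, 0.336, 2.773]
force: [-2.1, 1.6, 2.2]
grip_width: 0.0001
```

Emit:
carry_out(series=[[0.0007, 0, 0.0019, 0, 0, 0, 255], [0.0012, 0, 0.0033, 0, 0, 0, 255], [0.0015, 0, 0.0043, 0, 0, 0, 255]])

```text
clock: 4.22
position: [0.4964, 0.0933, 0.0452]
tool_rot: [3.141, 0.336, 2.773]
force: [-1.9, 0.5, 1.7]
grip_width: -0.0001
```

```bash
python3 look.py wrist 4
```

```text
4.225 [0.49636489 0.09330068 0.04524962] [3.1406799  0.33567734 2.77281425] [-0.576  0.605  0.144  2.274  1.343  0.168 -0.585] [-1.89  0.48  1.73] -5.5292375377161163e-05
```

View pics/wrist4.png

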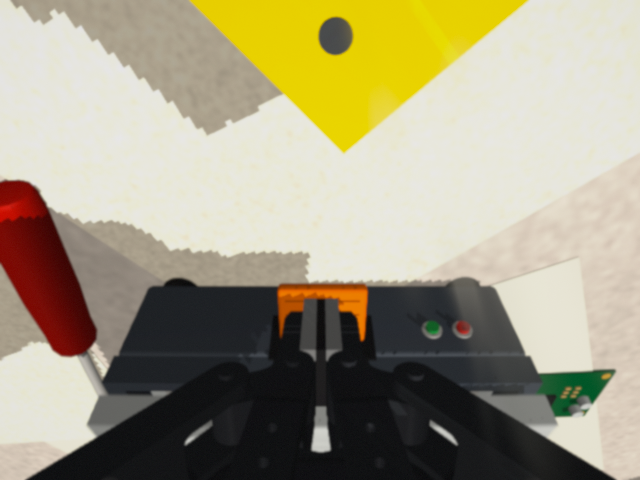

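The fingertips (321,300) are pressing the tab (its front edge is at row 285). The lid's front edge looks raised, so I check with the scene camera.

```bash
python3 look.py scene 4; python3 -c "
import cv2;p=cv2.imread('pics/scene4.png');cv2.imwrite('pics/scene4c.png',cv2.resize(p[150:330,250:450],None,fx=4,fy=3))"
```

```text
4.275 [0.49638622 0.09321495 0.04518024] [3.14079984 0.33571252 2.77270006] [-0.576  0.605  0.144  2.274  1.344  0.169 -0.586] [-0.9  -0.14  0.97] 0.00024604892504926127
```

View pics/scene4c.png

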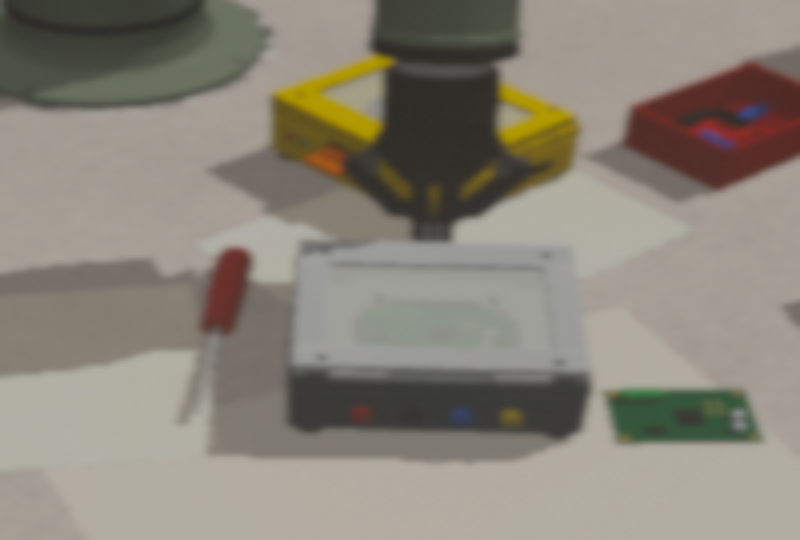

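Emit:
carry_out(series=[[0, 0, 0, 0, 0, 0, 255], [0, 0, 0, 0, 0, 0, 255], [0, 0, 0, 0, 0, 0, 255]])

```text
clock: 4.7
position: [0.4964, 0.0932, 0.0454]
tool_rot: [3.141, 0.336, 2.773]
force: [0.4, 0.1, 0.4]
grip_width: 0.0003
```

```bash
python3 look.py scene 5; python3 -c "
import cv2;p=cv2.imread('pics/scene5.png');cv2.imwrite('pics/scene5c.png',cv2.resize(p[150:330,250:450],None,fx=4,fy=3))"
```

```text
4.7 [0.49643913 0.09318865 0.04541634] [3.14068971 0.33591124 2.77255494] [-0.576  0.605  0.145  2.274  1.342  0.169 -0.584] [0.44 0.09 0.44] 0.0002643226599184184
```

View pics/scene5c.png

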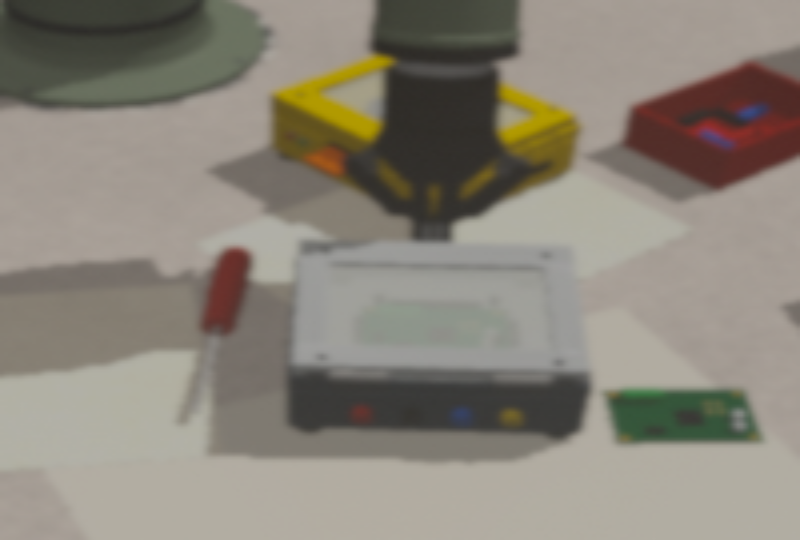

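Run:
```python
from h import *
import pickle
c=cam('scene')
F=lambda P:np.c_[(P-[.585,.0585,0])@EX,(P-[.585,.0585,0])@EY,P[:,2]]
for t in('0','3','4','5'):
    d=np.load(f'pics/scene{t}.npy'); vv,uu=np.mgrid[220:310,310:410];uv=np.c_[uu.ravel(),vv.ravel()]
    P=F(bydepth(c,uv,d)); k=(abs(P[:,1])>66)if 0 else (abs(P[:,1])>.066)&(abs(P[:,1])<.085)&(abs(P[:,0])<.07)&(P[:,2]>.06)
    print(t,k.sum(),np.polyfit(P[k,0],P[k,2],1), P[k,2].max())
for t in('3','4'):
    s=pickle.load(open(f'pics/wrist{t}.pkl','rb'));cw=cam('wrist',s);d=np.load(f'pics/wrist{t}.npy')
    vv,uu=np.mgrid[200:460,90:560];uv=np.c_[uu.ravel(),vv.ravel()];P=F(bydepth(cw,uv,d))
    k=(abs(P[:,1])>.05)&(abs(P[:,1])<.085)&(P[:,0]<-.04)&(P[:,0]>-.08)
    for a in np.arange(-.08,-.04,.005):
        kk=k&(abs(P[:,0]-a)<.0025); print(t,round(a,3),kk.sum(),np.percentile(P[kk,2],[10,50,90]).round(4) if kk.sum() else'')
```

```text
0 618 [-0.01325161  0.07658406] 0.08152659114397354
3 626 [-0.01457799  0.07673408] 0.08108073192819731
4 657 [-0.05235612  0.07939441] 0.08729604639939148
5 647 [-0.05300986  0.0793891 ] 0.08592138990937759
3 -0.08 859 [0.0005 0.0355 0.074 ]
3 -0.075 14555 [0.0123 0.0482 0.0748]
3 -0.07 1288 [0.0008 0.0769 0.0774]
3 -0.065 1003 [0.0765 0.077  0.0778]
3 -0.06 856 [0.0765 0.077  0.0776]
3 -0.055 812 [0.0764 0.077  0.0774]
3 -0.05 595 [0.0764 0.0769 0.0774]
3 -0.045 408 [0.0762 0.0768 0.0774]
4 -0.08 854 [0.0004 0.0017 0.0732]
4 -0.075 18591 [0.0123 0.0442 0.072 ]
4 -0.07 1032 [0.0004 0.0036 0.0638]
4 -0.065 168 [0.0604 0.0628 0.0814]
4 -0.06 82 [0.0573 0.059  0.0607]
4 -0.055 63 [0.0545 0.056  0.0576]
4 -0.05 111 [0.051  0.0518 0.0543]
4 -0.045 153 [0.0505 0.051  0.0515]
```

View pics/scene5.png

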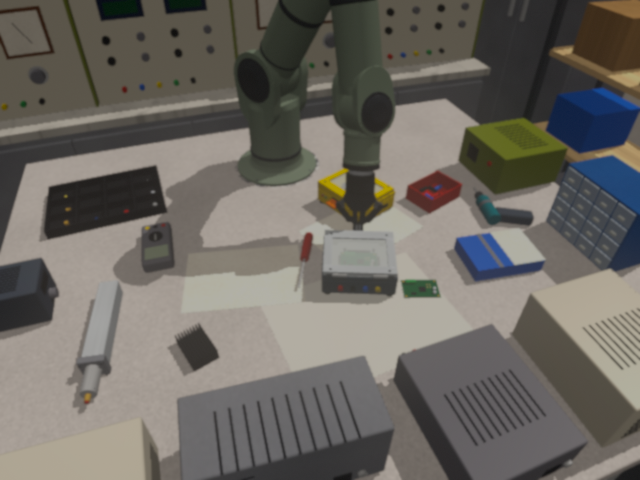

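The lid is unlatched but held at about 0.04 rad: its front frame has come up against the finger linkage. I slide the fingers off along the tab, towards the robot, so it can rise.

Emit:
carry_out(series=[[0.0028, 0, -0.001, 0, 0, 0, 255], [0.0057, 0, -0.002, 0, 0, 0, 255], [0.0057, 0, -0.002, 0, 0, 0, 255]])

```text
clock: 5.12
position: [0.4904, 0.0956, 0.0453]
tool_rot: [3.141, 0.336, 2.773]
force: [-0.2, -0.1, 0.3]
grip_width: 0.0001
```

```bash
cat > lid.py <<'E'
from h import *
import sys
t=sys.argv[1];c=cam('scene');p,d=imaging.grab_frame('scene');cv2.imwrite(f'pics/scene{t}.png',p);np.save(f'pics/scene{t}.npy',d)
cv2.imwrite(f'pics/scene{t}c.png',cv2.resize(p[150:330,250:450],None,fx=4,fy=3))
F=lambda P:np.c_[(P-[.585,.0585,0])@EX,(P-[.585,.0585,0])@EY,P[:,2]]
vv,uu=np.mgrid[160:310,300:420];uv=np.c_[uu.ravel(),vv.ravel()]
P=F(bydepth(c,uv,d)); k=(abs(P[:,1])>.066)&(abs(P[:,1])<.085)&(abs(P[:,0])<.1)&(P[:,2]>.07)
print(k.sum(),np.polyfit(P[k,0],P[k,2],1), P[k,2].max(),telemetry.observe()['force'].round(1),telemetry.observe()['qpos'].round(3))
E
python3 lid.py 6
```

```text
684 [-0.04810739  0.07941652] 0.08653966730437412 [-0.4  0.2  0. ] [-0.589  0.602  0.147  2.286  1.377  0.169 -0.63 ]
```

View pics/scene6c.png

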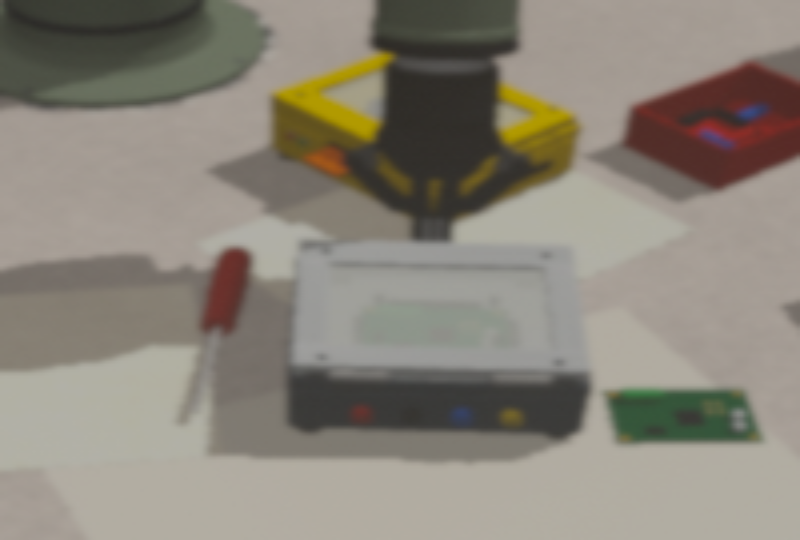

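```bash
python3 look.py wrist 6
```

```text
5.175 [0.49064721 0.09554887 0.04539911] [3.14068949 0.33573229 2.77303268] [-0.589  0.602  0.147  2.286  1.377  0.169 -0.63 ] [-0.41  0.16  0.04] 0.00012905190386347585
```

View pics/wrist6.png

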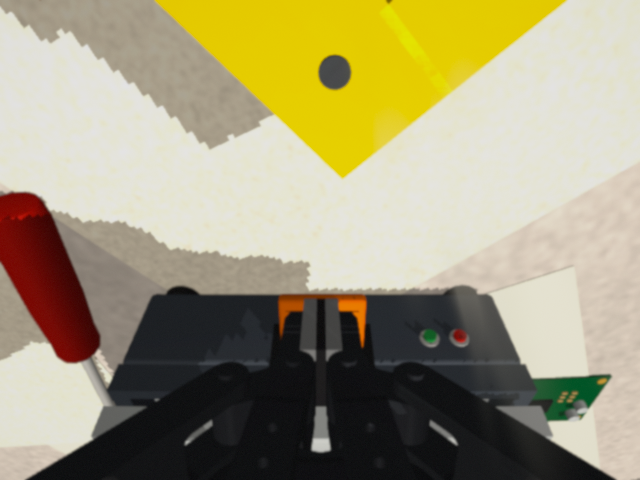

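Run:
```python
from h import *
import pickle
F=lambda P:np.c_[(P-[.585,.0585,0])@EX,(P-[.585,.0585,0])@EY,P[:,2]]
for t in '36':
    s=pickle.load(open(f'pics/wrist{t}.pkl','rb'));cw=cam('wrist',s);d=np.load(f'pics/wrist{t}.npy');p=cv2.imread(f'pics/wrist{t}.png')
    for u in(160,500,320,325,230,270):
        for v in range(290,470,10):
            print(t,u,v,p[v,u],F(bydepth(cw,[[u,v]],d))[0].round(4))
p=cv2.imread('pics/wrist6.png');cv2.imwrite('pics/w6c.png',cv2.resize(p[270:480,80:560],(800,350)))
p=cv2.imread('pics/wrist3.png');cv2.imwrite('pics/w3c.png',cv2.resize(p[230:440,80:560],(800,350)))
```

```text
3 160 290 [35 31 29] [-0.0759 -0.0809  0.0464]
3 160 300 [37 34 30] [-0.0761 -0.0787  0.0533]
3 160 310 [35 32 30] [-0.0744 -0.0776  0.0582]
3 160 320 [94 97 96] [-0.0767 -0.0744  0.0664]
3 160 330 [95 98 96] [-0.0769 -0.0725  0.0723]
3 160 340 [125 129 128] [-0.0758 -0.0714  0.077 ]
3 160 350 [126 130 129] [-0.0694 -0.0728  0.0777]
3 160 360 [124 128 128] [-0.0615 -0.0748  0.0776]
3 160 370 [141 145 145] [-0.0524 -0.0773  0.077 ]
3 160 380 [193 200 199] [-0.0441 -0.0794  0.0772]
3 160 390 [190 196 195] [-0.0329 -0.0826  0.0761]
3 160 400 [43 43 42] [-0.1264 -0.0409  0.1338]
3 160 410 [16 16 15] [-0.1271 -0.0398  0.1369]
3 160 420 [19 18 16] [-0.1288 -0.0383  0.1402]
3 160 430 [16 14 15] [-0.1301 -0.0371  0.1433]
3 160 440 [20 20 18] [-0.1309 -0.0361  0.1459]
3 160 450 [21 19 18] [-0.128  -0.0365  0.1469]
3 160 460 [21 19 17] [-0.1265 -0.0364  0.1485]
3 500 290 [200 220 222] [-0.0297  0.1199  0.0018]
3 500 300 [79 83 82] [-0.0754  0.089   0.0527]
3 500 310 [76 79 79] [-0.0755  0.0866  0.0593]
3 500 320 [124 128 129] [-0.0773  0.0834  0.0669]
3 500 330 [124 128 129] [-0.0769  0.0816  
[... 8696 characters left out ...]
0 320 [38 34 31] [-0.0756 -0.0242  0.0254]
6 270 330 [37 33 31] [-0.075  -0.0237  0.031 ]
6 270 340 [46 41 39] [-0.0768 -0.0229  0.0382]
6 270 350 [38 36 33] [-0.0764 -0.0224  0.0434]
6 270 360 [20 20 18] [-0.0778 -0.0217  0.0496]
6 270 370 [17 15 16] [-0.1297 -0.0139  0.0885]
6 270 380 [18 16 16] [-0.13   -0.0136  0.0918]
6 270 390 [18 17 14] [-0.1315 -0.0131  0.0957]
6 270 400 [17 15 15] [-0.1398 -0.0117  0.1031]
6 270 410 [17 14 14] [-0.1402 -0.0114  0.1058]
6 270 420 [18 16 15] [-0.1416 -0.011   0.1089]
6 270 430 [27 26 25] [-0.1399 -0.011   0.1104]
6 270 440 [17 15 15] [-0.1429 -0.0104  0.1139]
6 270 450 [17 15 15] [-0.1439 -0.0101  0.1164]
6 270 460 [15 16 15] [-0.1457 -0.0097  0.1191]
```

View pics/w6c.png

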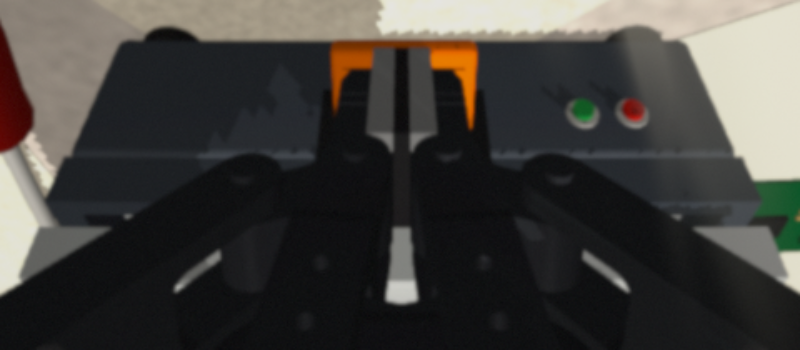

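The lid front has risen 6 mm (77 to 83 mm) and the gripper is about 20 mm clear of it. So the tab is only part-way down, as I am pressing near its outer end. I go back in and press a few mm deeper.

Emit:
carry_out(series=[[-0.0057, 0, 0.002, 0, 0, 0, 255], [-0.005, 0, 0.0039, 0, 0, 0, 255], [-0.0045, 0, 0.0054, 0, 0, 0, 255], [-0.0045, 0, 0.0054, 0, 0, 0, 255], [-0.0045, 0, 0.0054, 0, 0, 0, 255]])

```text
clock: 5.85
position: [0.4963, 0.0933, 0.0418]
tool_rot: [3.141, 0.336, 2.773]
force: [1.4, -0.6, 3.5]
grip_width: 0.0003
```

```bash
python3 lid.py 7
```

```text
945 [-0.66401741  0.12501118] 0.15789221617360805 [ 1.3 -0.2  3.5] [-0.571  0.613  0.138  2.275  1.396  0.17  -0.639]
```

View pics/scene7c.png

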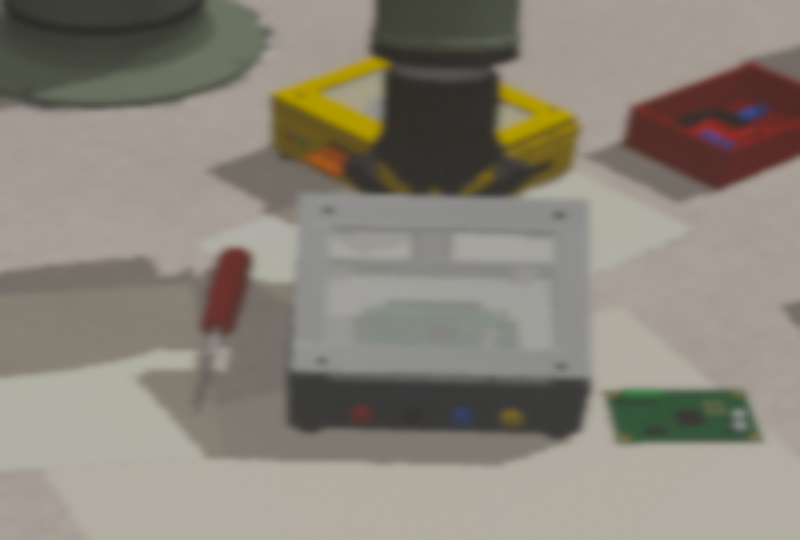

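The lid has sprung up to about 0.59 rad by itself (top of the frame at crop row 200). Now I back off the tab, then rise in front of the lid edge with a 30° tilt.

```bash
cat >> h.py <<'E'
O=np.array([.585,.0585,0.])
def F2W(x,z,y=0): return O+x*EX+y*EY+np.array([0,0,z])
E
python3 - <<'E'
from h import *
s=telemetry.observe()
P=s['position']-O; print('now F',P@EX,P@EY,P[2])
t=np.deg2rad(30)
for x,z,tt in((-.108,.055,.336),(-.108,.09,.336),(-.1,.125,t)): print(row(F2W(x,z),Rt(tt),s))
E
```

```text
now F -0.09521118729200136 0.0004292878059042257 0.041817289391857304
[ 0.0077 -0.0004 -0.0167  0.0011 -0.0002  0.0003]
[-0.0038 -0.0004 -0.0497  0.0011 -0.0002  0.0003]
[-0.0229 -0.0003 -0.0801  0.0011 -0.1878  0.0002]
```

Emit:
carry_out(series=[[0.0077, 0, -0.0167, 0, 0, 0, 255], [-0.0038, 0, -0.05, 0, 0, 0, 255], [-0.023, 0, -0.08, 0, -0.1, 0, 255], [-0.023, 0, -0.08, 0, -0.188, 0, 255], [-0.023, 0, -0.08, 0, -0.188, 0, 255], [-0.023, 0, -0.08, 0, -0.188, 0, 255]])

```text
clock: 6.65
position: [0.4913, 0.0953, 0.1245]
tool_rot: [-3.142, 0.523, 2.775]
force: [-0.5, -0.3, -0.5]
grip_width: -0.0001
```

```bash
python3 look.py wrist 8; python3 lid.py 8
```

```text
6.65 [0.49129245 0.09530511 0.12453428] [-3.14159036  0.52281992  2.77463908] [-0.767  0.442  0.226  2.365  1.499  0.321 -0.817] [-0.46 -0.33 -0.53] -9.574658761276319e-05
959 [-0.6650843   0.12509447] 0.15800977712024744 [ 0.1 -0.7 -0.1] [-0.765  0.442  0.225  2.364  1.497  0.321 -0.814]
```

View pics/wrist8.png

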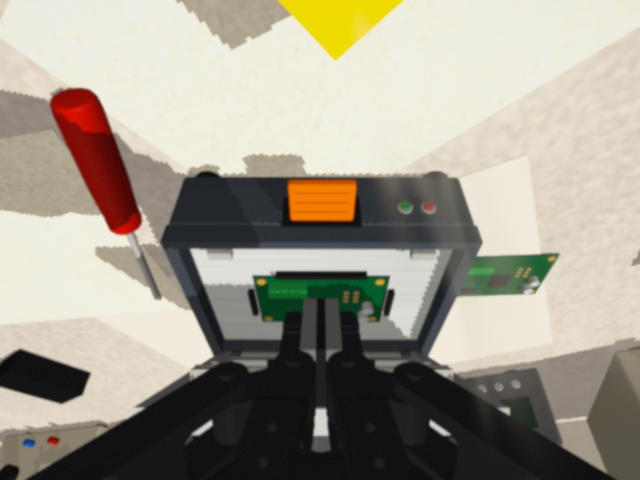

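View pics/scene8c.png

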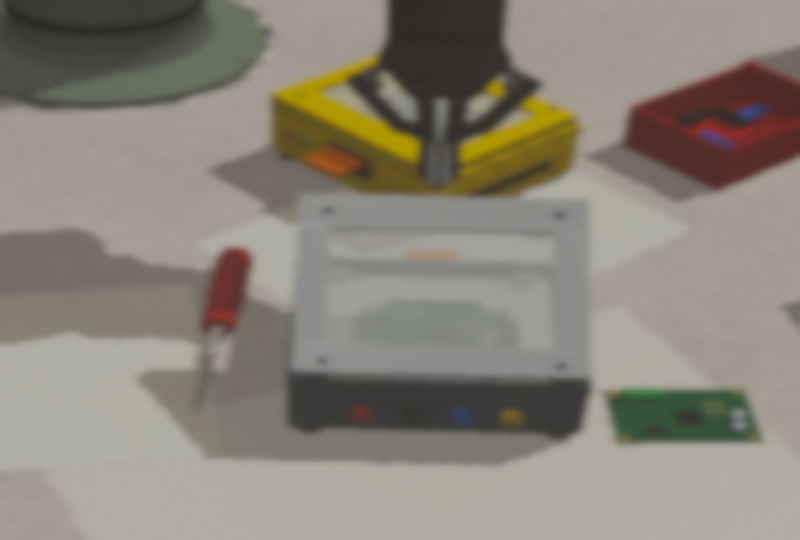

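The tab at (322,200) has sprung back, the board lies in its nest (320,297), and the lid waits at about 0.59 rad. Next I work out the push path around the hinge.

Run:
```python
from h import *
s=telemetry.observe(); th=np.deg2rad(30)
H=np.array([.07,.066])
def C(a):
    E=H+.146*np.array([-np.cos(a),np.sin(a)])+.002*np.array([-np.sin(a),-np.cos(a)])
    if a<np.pi/2-th: return E+.02*np.array([np.sin(th),-np.cos(th)])
    return E+.02*np.array([np.cos(a),-np.sin(a)])
for a in np.r_[.55,np.arange(.6,1.81,.1)]:
    t=C(a)-.011*np.array([np.cos(th),np.sin(th)]); print(round(a,2),t.round(4),row(F2W(*t),Rt(th),s))
```

```text
0.55 [-0.055   0.1178] [-0.0354 -0.0004  0.0285  0.0009 -0.0008  0.0004]
0.6 [-0.0512  0.124 ] [-0.0419 -0.0004  0.0251  0.0009 -0.0008  0.0004]
0.7 [-0.0425  0.1357] [-0.0553 -0.0004  0.0192  0.0009 -0.0008  0.0004]
0.8 [-0.0327  0.1465] [-0.0692 -0.0004  0.0147  0.0009 -0.0008  0.0004]
0.9 [-0.0218  0.1563] [-0.0834 -0.0004  0.0117  0.0009 -0.0008  0.0004]
1.0 [-0.0101  0.165 ] [-0.0979 -0.0004  0.0101  0.0009 -0.0008  0.0004]
1.1 [0.0015 0.1719] [-0.1115 -0.0004  0.0099  0.0009 -0.0008  0.0004]
1.2 [0.013  0.1772] [-0.124  -0.0004  0.0109  0.0009 -0.0008  0.0004]
1.3 [0.0248 0.1814] [-0.1364 -0.0004  0.0133  0.0009 -0.0008  0.0004]
1.4 [0.0371 0.1843] [-0.1485 -0.0004  0.0168  0.0009 -0.0008  0.0004]
1.5 [0.0496 0.186 ] [-0.1601 -0.0004  0.0216  0.0009 -0.0008  0.0004]
1.6 [0.0622 0.1865] [-0.1713 -0.0004  0.0275  0.0009 -0.0008  0.0004]
1.7 [0.0747 0.1857] [-0.1818 -0.0004  0.0344  0.0009 -0.0008  0.0004]
1.8 [0.0872 0.1837] [-0.1915 -0.0004  0.0424  0.0009 -0.0008  0.0004]
```

First half, slowly, up to about 1.0 rad.

Emit:
carry_out(series=[[-0.018, 0, 0.0285, 0, 0, 0, 255], [-0.035, 0, 0.0285, 0, 0, 0, 255], [-0.042, 0, 0.025, 0, 0, 0, 255], [-0.0485, 0, 0.022, 0, 0, 0, 255], [-0.055, 0, 0.019, 0, 0, 0, 255], [-0.062, 0, 0.017, 0, 0, 0, 255], [-0.069, 0, 0.0147, 0, 0, 0, 255], [-0.076, 0, 0.013, 0, 0, 0, 255], [-0.083, 0, 0.0117, 0, 0, 0, 255], [-0.09, 0, 0.011, 0, 0, 0, 255]])

```text
clock: 8.0
position: [0.5701, 0.0643, 0.1605]
tool_rot: [3.14, 0.523, 2.771]
force: [-0.1, 0.6, 0.3]
grip_width: -0.0001
```

```bash
python3 lid.py 9; python3 look.py wrist 9
```

```text
1027 [-1.38748219  0.18088495] 0.1923743495710929 [ 1.  -0.4  1.2] [-0.588  0.426  0.21   2.192  1.087  0.31  -0.225]
8.05 [0.57077081 0.06402355 0.1610766 ] [3.13957589 0.52368424 2.77075208] [-0.588  0.426  0.21   2.192  1.087  0.31  -0.225] [ 0.97 -0.39  1.22] 0.00010821029478073706
```

View pics/scene9c.png

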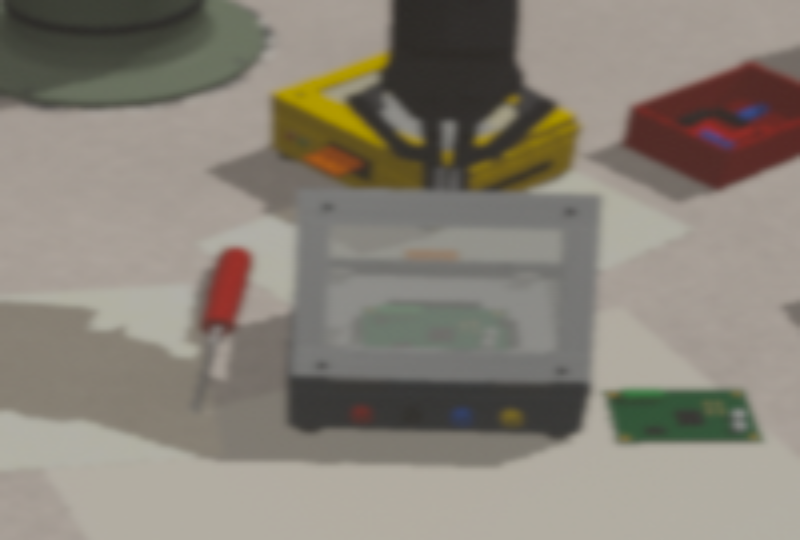

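View pics/wrist9.png

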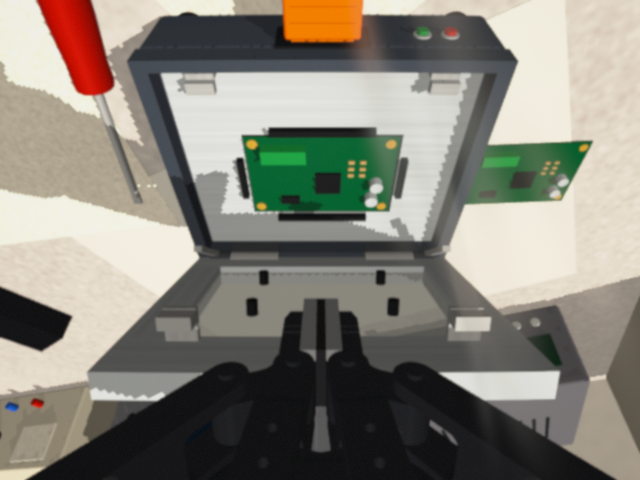

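The lid is at about 0.95 rad, pushed by the fingertips with roughly 1–2 N, and the board is undisturbed at (320,172). I continue.

Emit:
carry_out(series=[[-0.008, 0, -0.001, 0, 0, 0, 255], [-0.015, 0, -0.001, 0, 0, 0, 255], [-0.0215, 0, -0.001, 0, 0, 0, 255], [-0.028, 0, -0.0005, 0, 0, 0, 255], [-0.034, 0, 0, 0, 0, 0, 255], [-0.04, 0, 0.001, 0, 0, 0, 255], [-0.046, 0, 0.002, 0, 0, 0, 255], [-0.052, 0, 0.004, 0, 0, 0, 255], [-0.0585, 0, 0.006, 0, 0, 0, 255], [-0.0645, 0, 0.008, 0, 0, 0, 255]])

```text
clock: 9.35
position: [0.626, 0.043, 0.1857]
tool_rot: [3.141, 0.524, 2.772]
force: [-0.1, 0.5, -0.7]
grip_width: -0.0
```

```bash
python3 lid.py 10; python3 look.py wrist 10
```

```text
948 [-6.27288018  0.58327364] 0.21574417698364667 [ 0.3 -0.2  0.2] [-0.405  0.434  0.093  2.051  0.889  0.375  0.08 ]
9.4 [0.62669197 0.04271186 0.18601857] [3.14029433 0.52422289 2.7718868 ] [-0.405  0.434  0.093  2.051  0.889  0.375  0.08 ] [ 0.25 -0.19  0.17] -0.00020733314022671907
```

View pics/wrist10.png

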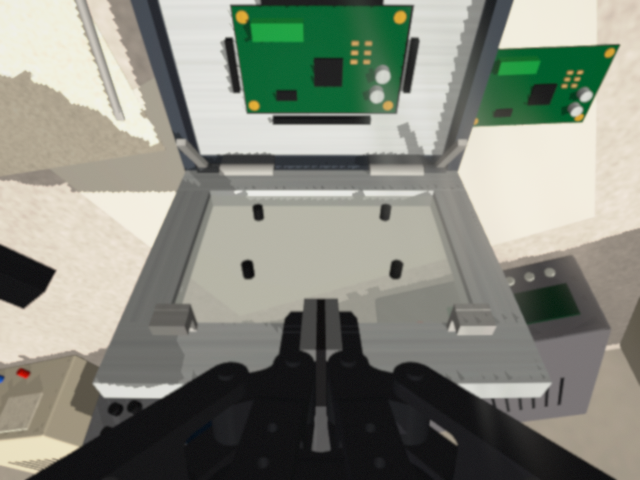

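View pics/scene10c.png

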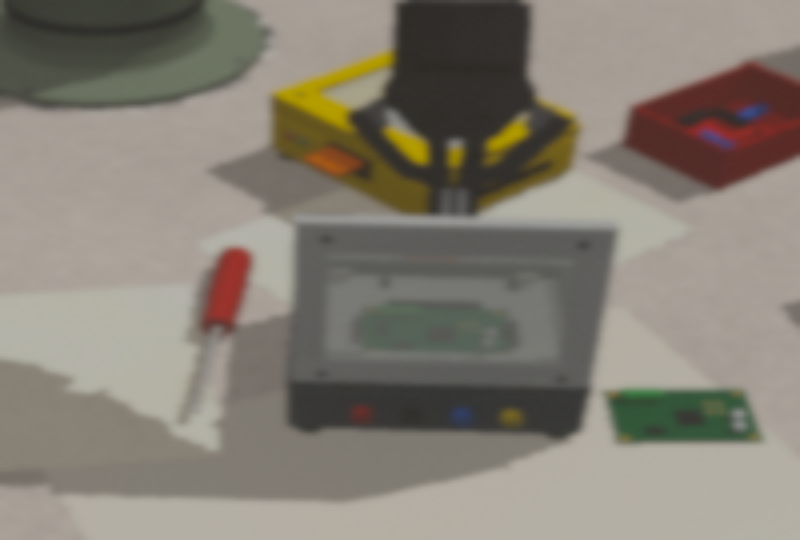

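The lid is at about 1.41 rad, with the fingertips on its underside 20 mm in from the edge. Now I push it past upright.

Emit:
carry_out(series=[[-0.0055, 0, 0.0026, 0, 0, 0, 255], [-0.011, 0, 0.0055, 0, 0, 0, 255], [-0.0165, 0, 0.0085, 0, 0, 0, 255], [-0.022, 0, 0.012, 0, 0, 0, 255], [-0.0275, 0, 0.0154, 0, 0, 0, 255], [-0.0325, 0, 0.019, 0, 0, 0, 255], [-0.037, 0, 0.0234, 0, 0, 0, 255], [-0.037, 0, 0.0234, 0, 0, 0, 255], [-0.037, 0, 0.0234, 0, 0, 0, 255]])

```text
clock: 10.58
position: [0.6663, 0.0274, 0.1838]
tool_rot: [3.141, 0.524, 2.773]
force: [-0.5, 0.4, -0.3]
grip_width: 0.0001
```

```bash
python3 lid.py 11; python3 look.py wrist 11
```

```text
214 [ 3.12655071 -0.18349608] 0.1954617925753971 [ 0.9  0.3 -0.9] [-0.319  0.484  0.051  1.961  0.833  0.386  0.191]
10.625 [0.66629941 0.02759244 0.18391223] [3.14053127 0.52362832 2.77270617] [-0.319  0.484  0.051  1.961  0.833  0.386  0.191] [ 0.88  0.33 -0.91] 0.00022126333635426082
```

View pics/scene11c.png

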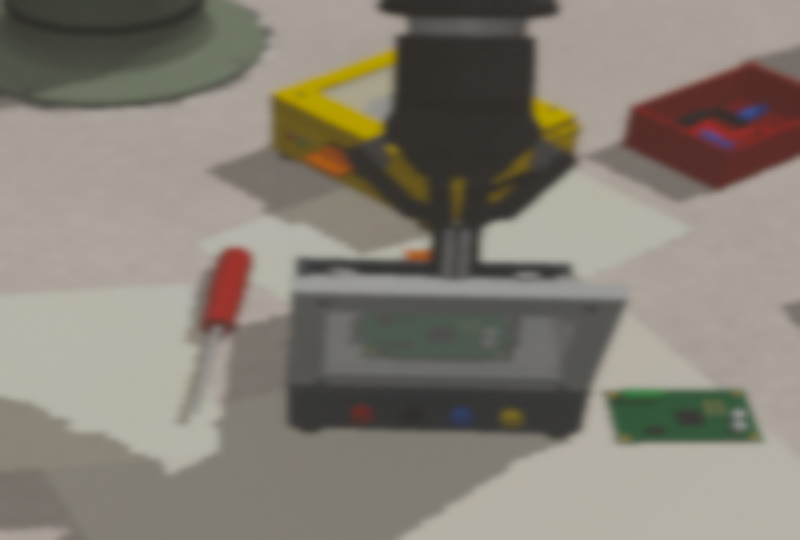

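View pics/wrist11.png

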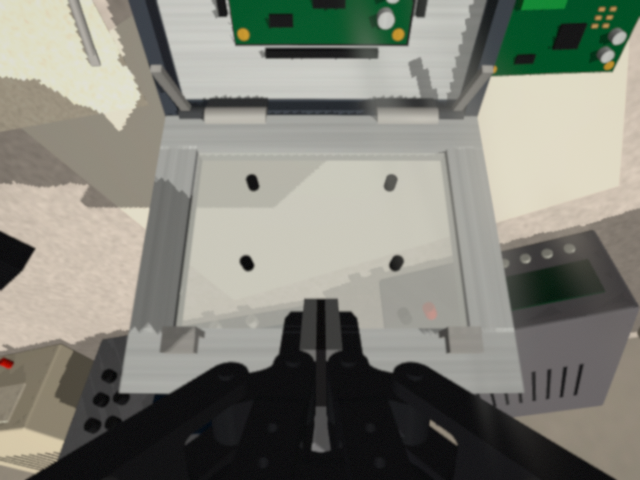

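The lid leans well past upright (about 1.88 rad). I come away along the finger axis.

Emit:
carry_out(series=[[0.01, 0, -0.02, 0, 0, 0, 255], [0.03, 0, -0.06, 0, 0, 0, 255], [0.05, 0, -0.1, 0, 0, 0, 255], [0.08, 0, -0.12, 0, 0, 0, 255], [0.08, 0, -0.12, 0, 0, 0, 255], [0.08, 0, -0.12, 0, 0, 0, 255], [0.08, 0, -0.12, 0, 0, 0, 255], [0.08, 0, -0.12, 0, 0, 0, 255], [0.08, 0, -0.12, 0, 0, 0, 255], [0.08, 0, -0.12, 0, 0, 0, 255]])

```text
clock: 11.92
position: [0.5459, 0.0739, 0.2477]
tool_rot: [3.141, 0.524, 2.772]
force: [-0.3, -0.6, -0.3]
grip_width: -0.0
```

Emit:
carry_out(series=[[0, 0, 0, 0, 0, 0, 255], [0, 0, 0, 0, 0, 0, 255], [0, 0, 0, 0, 0, 0, 255], [0, 0, 0, 0, 0, 0, 255], [0, 0, 0, 0, 0, 0, 255], [0, 0, 0, 0, 0, 0, 255]])

```text
clock: 12.68
position: [0.5458, 0.074, 0.2478]
tool_rot: [3.141, 0.524, 2.772]
force: [0.1, -0.0, 0.4]
grip_width: -0.0002
```

```bash
python3 lid.py 12; python3 look.py wrist 12; python3 look.py top 12
python3 - <<'E'
from h import *
import pickle
# lid plane from wrist depth: frame side strips
s=pickle.load(open('pics/wrist12.pkl','rb'));c=cam('wrist',s);d=np.load('pics/wrist12.npy');p=cv2.imread('pics/wrist12.png')
vv,uu=np.mgrid[0:480:2,0:640:2];uv=np.c_[uu.ravel(),vv.ravel()];P=bydepth(c,uv,d)-O
f=np.c_[P@EX,P@EY,P[:,2]];k=(abs(f[:,1])>.06)&(abs(f[:,1])<.085)&(f[:,0]>.065)&(f[:,0]<.16)&(f[:,2]>.09)&(f[:,2]<.2)
if k.sum()>20:
    b=np.polyfit(f[k,2],f[k,0],1);print(k.sum(),'lean',b,'lid angle',np.pi/2+np.arctan(b[0]))
h=cv2.cvtColor(p,cv2.COLOR_BGR2HSV);m=orange(p);n,l,st,ce=cv2.connectedComponentsWithStats(m);i=1+st[1:,4].argmax();q=bydepth(c,[ce[i]],d)[0];print('tab',st[i],q)
g=cv2.inRange(h,(50,120,40),(75,255,255));n,l,st,ce=cv2.connectedComponentsWithStats(cv2.morphologyEx(g,3,np.ones((15,15))))
for i in range(1,n):
    if st[i,4]>800:q=bydepth(c,[ce[i]],d)[0]-O;print('board',ce[i],q@EX,q@EY,q[2])
E
```

```text
181 [ 2.81246095 -0.15841142] 0.1921430568282957 [-0.  -0.3 -0.7] [-0.471  0.229  0.003  2.152  0.807  0.538  0.074]
12.725 [0.54583169 0.07399437 0.24784842] [3.14044072 0.52373695 2.77244738] [-0.471  0.229  0.003  2.152  0.807  0.538  0.074] [-0.04 -0.3  -0.65] 0.00012224221324799402
12.775 [0.54580871 0.07398526 0.2478101 ] [3.14055701 0.52367531 2.77249251] [-0.472  0.229  0.003  2.152  0.807  0.538  0.074] [ 0.68 -0.38 -0.05] 7.659726680878722e-05
2024 lean [0.32830193 0.048769  ] lid angle 1.8880118044056269
tab [ 293    0   57   28 1537] [0.50417768 0.09059966 0.05106167]
board [316.58802238 129.43402435] -0.0009121520225014938 -0.002796682874129203 0.05511885589677906
```

View pics/wrist12.png

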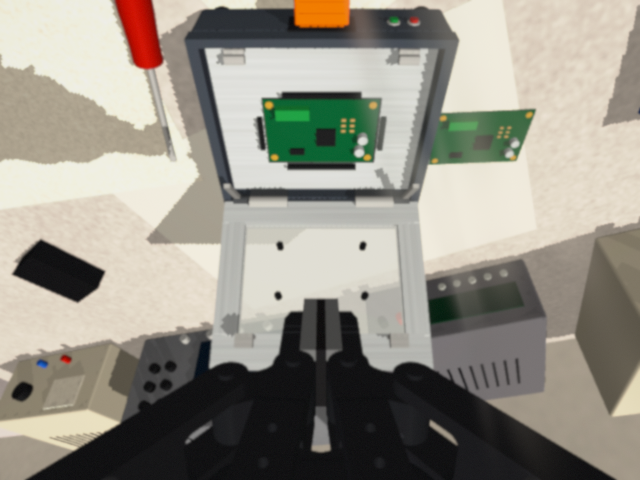

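View pics/top12.png

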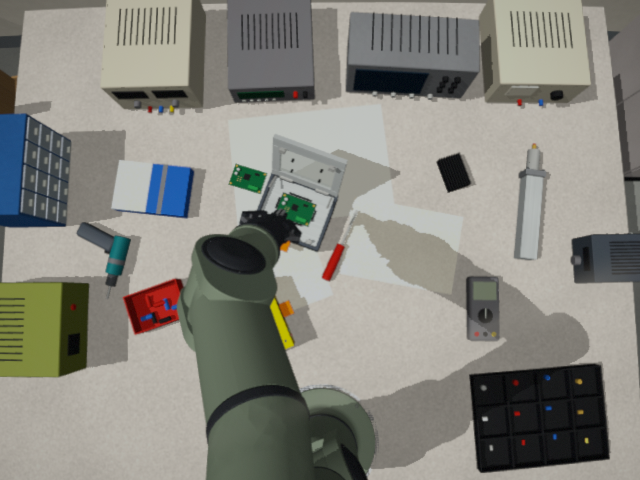

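The lid stands open at about 1.89 rad, the tab is back at 51 mm, and the board lies centred in its nest. The bystanders are where they were and the arm is clear.

```bash
python3 -c "
from workcell import ticket; print(ticket.job_done())"
```

```text
the job is handed in; nothing more can be done
None
```

The fixture is open and the job is handed in; no verdict was reported. I pressed the orange tab with shut, tilted fingertips until the lid sprang up by itself to about 0.59 rad. Then I pushed the lid from underneath past upright and came away, using about 13 s of the 45 s.

**Last checks:**
- **Lid:** it rests at about 1.89 rad, measured from wrist-camera depth. The limit is 1.82 and the stop is at 1.92.
- **Tab:** it has sprung back to about 51 mm.
- **Board:** it lies in its nest at x about -1 mm and y about -3 mm in the fixture frame. The height read 55 mm, right at the limit, but I sampled it at the middle of the board where the parts stand up, so the board itself should be lower.
- **Bystanders:** the ones visible look unmoved in the top picture, judged by eye. The gripper was clear of everything, and the force readings were within about 1 N of zero.

**What disagreed:**
- **First press:** it was slightly too shallow. The lid stopped at about 0.04 rad because I was pressing near the tab's outer end. I slid the fingers about 6 mm out and back, then pressed about 3.5 mm deeper, which released it.
- **Cameras:** the top and wrist cameras differed by about 3–4 mm on the tab's position. Triangulating them put the tab at 41–46 mm instead of 50 mm, while the depth readings agreed with 50 mm. I took a position close to the wrist camera's reading, and the contact height fitted it.

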